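Run the thick rollers out of the feeder

ROBOT

A 6-joint arm with a two-finger parallel gripper is mounted at the origin on a cart in front of the work surface, level with it; the furniture and walls round the work are solid. World frame = base frame: x ahead of the robot, y to its left, z up, the work surface at z = 0. Lengths are in mm, angles in rad, forces in N, time in s.
With the tool pointing down it reaches from about 325 to 875 mm from the base axis. Payload 4.4 kg.
Tool frame: the origin (TCP) lies on the centre line of the jaws, within the pads' length; the fingertips stand ahead of it and the grasp point (between the pads) lies 6 mm ahead of it (ctrl.tcp_to_tips is the z of the fingertips in the tool frame, in mm); z points along the fingers, y is the line along which they close (so a half turn about z gives the same grasp; the last joint's range is limited). The gripper opens to 85 mm and grips with 20 to 120 N. Pads are 22 mm wide; open, the fingers measure 114 mm over their backs; the gripper's body (76 mm by 85 mm) begins 54 mm behind the grasp point. The pads swing forward as they close: fully open they stand 13 mm farther back than shut.
Start: joints at [1.097, 0.207, 1.542, -0, 1.393, -0.15], TCP at [182.413, 545.301, 256.282] pointing down, gripper open.
Joint ranges: [-2.73, 2.73], [-0.86, 2.22], [0.23, 2.46], [-1.11, 4.25], [0.08, 2.63], [-2.82, 2.82]. Speed limits (rad/s): [2.79, 2.79, 3.14, 3.14, 3.14, 3.14].

INTERFACE

Orientations are given as a 3x3 rotation matrix whose columns are the frame's x, y, z axes.
In Python, from plant import ctrl, sensors, optics gives the robot as it stands. Calls block until the motion is done:
- ctrl.move_ptp(position, orientation): joint-space move of the TCP to a pose.
- ctrl.move_l(position, rot=None, vel=150, threshold=None): straight line of the TCP; rot=None keeps the orientation; vel is the mean speed in mm/s. With threshold (N) it stops when the force on the tool has changed by that much, and returns True; else False.
- ctrl.set_joints(angles): joint-space move.
- ctrl.gripper_to(opening, force=None): finger opening in mm; force is the grip in N (None keeps the last); returns when the fingers have stopped.
- ctrl.hold(seconds).
- ctrl.solve_ik(position, orientation): joint angles nearest the present ones, or None.
- sensors.read_state(): the state.
- optics.grab_frame(name): name is "scene" or "top" or "wrist"; returns (picture, depth): 400x640x3 uint8, red, green, blue; 400x640 float32, mm along the optical axis (not along the pixel's ray), 0 where there is no reading.
- optics.camera_params(name): a dict with "mtx" (3x3 intrinsics, pixels), "R" (3x3) and "t" (3): a world point X has camera coordinates R X + t; the wrist camera has in their place "T_tool_cam" (4x4, takes a point from camera to tool coordinates, whose origin is the TCP and whose axes are the flange's). Camera axes: x right, y down, z forward; pixel columns grow to the right and rows downward; lengths in mm; the calibration is good to about 2 mm. A picture is of the moment at which its call begins: read the wrist's pose just before it. camera_params takes no time and is no camera call.
A pose or a line that the arm cannot do raises ctrl.MotionError and nothing moves.
- ctrl.finish_job(): hands the job in; it is judged then, once.
The state is a dict: "t": time; "q": joint angles; "qvel": joint speeds; "tau": joint torques, N m; "eef_pos": TCP position; "eef_rot": TCP orientation; "force": force on the tool from outside, world axes, zero at the start; "wrist_torque": the same for the moment, N m; "grip_width": finger opening in mm; "grasp_force": force on a finger pad.
Only numpy, scipy, OpenCV 4.12 (cv2) and the standard library are available. Lean on these libraries where they do the work, as an engineer would, in place of code of your own. Each camera call takes 0.05 s, during which the arm holds its last target. There are 200 camera calls.

TASK

Two roller feeders stand on the bench, one loaded with thick rollers, the other with thin ones. On the feeder with the thick rollers, push the catch tray fully home with the fingertips, then press down the paddle at the free end of its rocking lever and keep it down until both thick rollers have run out under the raised gate into the tray; then let go so that the gate drops shut. Do not grasp anything or touch the rollers with the hand, and leave the other feeder and the things lying around as they are.

Things in the scene. Friction and masses are not known exactly. Their poses are not given: they have to be found in the camera images.
- thick_feeder: roller feeder loaded with the two thick rollers (the one to run out); bolted down, grey steel; the two feeders stand side by side, alike but for their rollers, which stands left varies. Origin on the bench under the gate, at the middle of the chute; x points up the chute (away from the robot within 0.16 rad), y left, z up. Base 6 mm thick. At y = -100 mm two cheek plates, 112 mm high, carry the lever
- thick_mouth (a point): middle of the chute's floor at the gate, 50 mm above the bench; the open-topped chute, 44 mm wide inside, runs from here back along the feeder's x for 87 mm, rising at 12 degrees, side walls 21 mm high
- thick_pivot (a point): pivot of the rocking lever, 100 mm above the bench and 100 mm right of the chute (feeder's -y). The lever is a flat bar along the feeder's y: at its left end hangs the gate, a plate 50 mm wide across the chute's mouth; at its right end, 80 mm from the pivot, sits the paddle
- thick_lever (a joint): rocking lever of this feeder: 0 = gate shut (sprung shut, shuts by itself when let go), grows in rad as the paddle is pressed down, stop at 0.52; the gate stands clear of a thick roller from about 0.37 rad. Full travel moves the paddle about 40 mm down, almost straight, and takes 3 N at first to about 6 N at the stop
- thick_paddle_top (a point): middle of the upper face of the press paddle at the lever's right end, 120 mm above the bench when the gate is shut; the paddle is 36 (along the feeder's x) x 34 mm, 8 mm thick, rubber-faced, moves with the lever, with free bench below
- thick_tray (a joint): catch tray on guides in the feeder's base: 0 = fully home under the mouth (solid stop), grows in m as it stands pulled out towards the robot (feeder's -x), at most 0.06; slides with about 4 N of friction and stays where it is left
- thick_tray_front (a point): middle of the outside of the tray's front wall (the face towards the robot), 30 mm above the bench; the wall is 70 mm wide, 4 mm thick, and stands from 7 to 53 mm above the bench; the side walls are 12 mm lower. The bench before it is free
- thick_tray_floor (a point): middle of the tray's inner floor, 10 mm above the bench; axes as the feeder's; inside the tray measures 102 (x) x 62 mm (y)
- thick_roller_0: thick black plastic roller, 30 mm diameter, 40 mm long, resting on the gate at the start, its length across the chute; origin at its centre, y axis along it
- thick_roller_1: thick black plastic roller, 30 mm diameter, 40 mm long, behind the first at the start, its length across the chute; origin at its centre, y axis along it
- thin_feeder: roller feeder loaded with the two thin rollers (to be left alone); bolted down, grey steel; the two feeders stand side by side, alike but for their rollers, which stands left varies. Origin on the bench under the gate, at the middle of the chute; x points up the chute (away from the robot within 0.16 rad), y left, z up. Base 6 mm thick. At y = -100 mm two cheek plates, 112 mm high, carry the lever
- thin_pivot (a point): pivot of the rocking lever, 100 mm above the bench and 100 mm right of the chute (feeder's -y). The lever is a flat bar along the feeder's y: at its left end hangs the gate, a plate 50 mm wide across the chute's mouth; at its right end, 80 mm from the pivot, sits the paddle
- thin_lever (a joint): rocking lever of this feeder: 0 = gate shut (sprung shut, shuts by itself when let go), grows in rad as the paddle is pressed down, stop at 0.52; the gate stands clear of a thick roller from about 0.37 rad. Full travel moves the paddle about 40 mm down, almost straight, and takes 3 N at first to about 6 N at the stop
- thin_paddle_top (a point): middle of the upper face of the press paddle at the lever's right end, 120 mm above the bench when the gate is shut; the paddle is 36 (along the feeder's x) x 34 mm, 8 mm thick, rubber-faced, moves with the lever, with free bench below
- thin_tray (a joint): catch tray on guides in the feeder's base: 0 = fully home under the mouth (solid stop), grows in m as it stands pulled out towards the robot (feeder's -x), at most 0.06; slides with about 4 N of friction and stays where it is left
- thin_tray_front (a point): middle of the outside of the tray's front wall (the face towards the robot), 30 mm above the bench; the wall is 70 mm wide, 4 mm thick, and stands from 7 to 53 mm above the bench; the side walls are 12 mm lower. The bench before it is free
- thin_roller_0: thin black plastic roller, 18 mm diameter, 40 mm long, resting on the gate at the start, its length across the chute; origin at its centre, y axis along it
- thin_roller_1: thin black plastic roller, 18 mm diameter, 40 mm long, behind the first at the start, its length across the chute; origin at its centre, y axis along it
- bolt_a: loose hex bolt, 25x85x23 mm, lying on the bench between the feeders, origin at its underside; bystander
- nut_0: loose hex nut, 24x27x13 mm, on the bench between the feeders, origin at its underside; bystander
- screwdriver_b: small screwdriver with a yellow handle, 25x171x26 mm, lying crosswise behind the levers, origin at its underside; bystander
- c_clamp: blue C-clamp, 85x189x20 mm, lying at the right front of the bench, origin at its underside; bystander

How it is judged:
By the outcome, as a careful person would: the job done as asked, in the order asked, and still so for the second after the job is handed in, with the robot touching nothing.
It also fails if it takes over 43 s, if anything falls off the work surface, if the arm or the gripper's body presses on something with over 40 N, if the wrist force passes 120 N, or if a joint passes its speed limit or range.

## Working session

There is one attempt and no reset: what is moved stays moved. The work goes in short steps, each a Python script; the robot and the scene stay as the last script left them, time stands still between calls to the robot, and variables do not carry over. Pictures are saved under pics/ and viewed, at most 10 in all, crops included, and the job is handed in when it is done.

```bash
mkdir -p pics; python3 - <<'E'
from plant import ctrl,sensors,optics
import cv2,numpy as np
for n in("scene","top"):
    p,d=optics.grab_frame(n);np.savez(f"pics/{n}.npz",p=p,d=d)
    cv2.imwrite(f"pics/{n}0.png",p[:,:,::-1])
    c=optics.camera_params(n);print(n,c["mtx"].tolist(),(-c["R"].T@c["t"]).round(),c["R"].round(2).tolist(),(d>0).mean())
print(ctrl.tcp_to_tips,sensors.read_state()["t"])
E
```

```text
scene [[468.0483571762207, 0.0, 325.8077384917088], [0.0, 468.0483571762207, 194.2954629200364], [0.0, 0.0, 1.0]] [-165. -547. 1034.] [[0.58, -0.81, -0.01], [-0.58, -0.4, -0.71], [0.57, 0.42, -0.7]] 0.99397265625
top [[383.08009495699457, 0.0, 318.75454924800306], [0.0, 383.08009495699457, 195.66199197932056], [0.0, 0.0, 1.0]] [ 499.    4. 1005.] [[-0.01, -1.0, -0.01], [-1.0, 0.01, -0.09], [0.09, 0.01, -1.0]] 0.99612109375
25.0 0.1
```

View pics/top0.png

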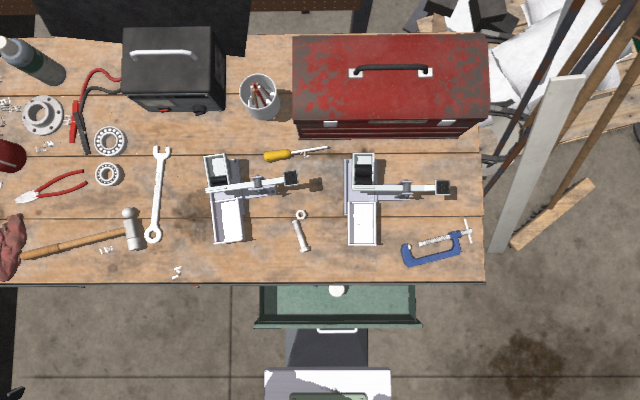

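View pics/scene0.png

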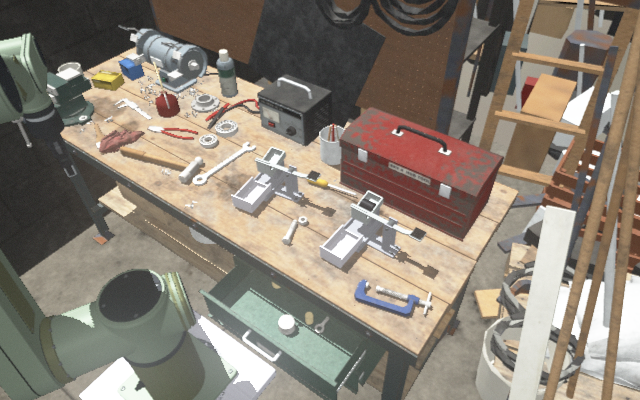

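The top view shows the left feeder at about (225,195), with its paddle at (291,178). The right feeder is at about (362,200), with its paddle at (442,187). I'll zoom in on the rollers in both views.

```bash
python3 - <<'E'
import cv2,numpy as np
t=np.load("pics/top.npz")["p"][140:255,195:460,::-1];s=np.load("pics/scene.npz")["p"]
a=cv2.resize(t,(795,345),interpolation=cv2.INTER_CUBIC)
b=cv2.resize(s[140:225,225:425,::-1],(600,255),interpolation=cv2.INTER_CUBIC)
cv2.imwrite("pics/z.png",np.vstack([a,np.pad(b,((0,0),(0,195),(0,0)))]))
E
```

```text
(no output)
```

View pics/z.png

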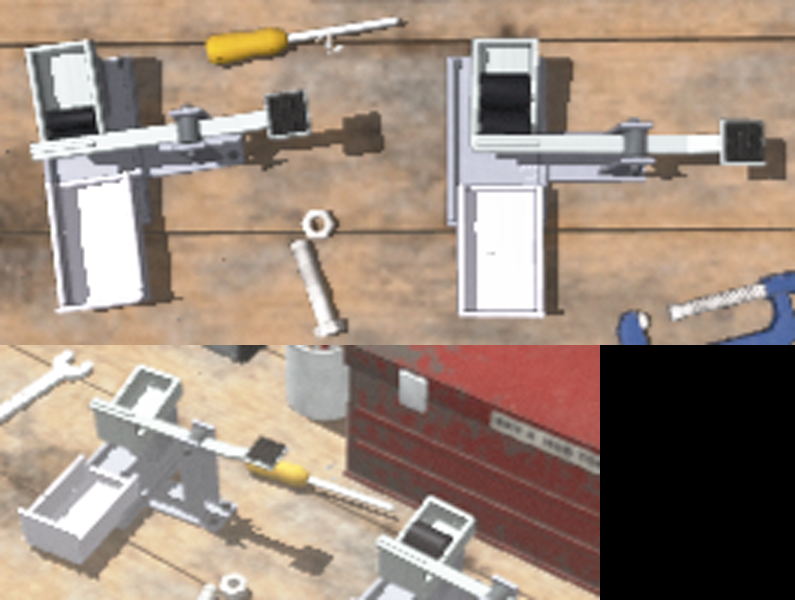

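The right feeder has the larger black area in its chute, so it holds the thick rollers. Its paddle is at about (442,187) and its tray's front wall at about (362,245). Next I'll measure both using depth and rays.

```bash
cat > h.py <<'E'
import numpy as np,cv2
from plant import ctrl,sensors,optics
def cloud(n,d):
    c=optics.camera_params(n);v,u=np.indices(d.shape)
    r=np.dstack([u,v,np.ones_like(u)])@np.linalg.inv(c["mtx"]).T*d[...,None]
    return (r-c["t"])@c["R"]
def ray(n,uv,z):
    c=optics.camera_params(n);o=-c["R"].T@c["t"]
    r=c["R"].T@np.linalg.inv(c["mtx"])@np.array([*uv,1]);return o+r*(z-o[2])/r[2]
E
python3 - <<'E'
from h import *
f=np.load("pics/top.npz");p,d=f["p"],f["d"];X=cloud("top",d);z=X[...,2]
m=np.zeros(d.shape,np.uint8);m[170:205,430:458]=1
m&=((p.max(2)<75)&(z>100)).astype(np.uint8)
r=cv2.minAreaRect(np.argwhere(m)[:,::-1].astype(np.float32));print("paddle",m.sum(),r,ray("top",r[0],120),np.median(X[m>0],0))
# depth: bench, tray bits
print("bench",np.median(z[225:240,315:335]))
roi=np.zeros(d.shape,bool);roi[232:250,340:386]=1
w=X[roi&(z>45)&(z<62)];print("front wall",len(w),w.min(0),w.max(0),w.mean(0))
q=cv2.fitLine(w[:,:2].astype(np.float32),cv2.DIST_HUBER,0,.01,.01).ravel();print(q,np.arctan2(-q[0],q[1])if q[1]>0 else np.arctan2(q[0],-q[1]))
roi=np.zeros(d.shape,bool);roi[180:200,385:435]=1
w=X[roi&(z>95)&(z<128)];q=cv2.fitLine(w[:,:2].astype(np.float32),cv2.DIST_HUBER,0,.01,.01).ravel();print("lever",len(w),q,np.arctan(-q[0]/q[1]))
roi=np.zeros(d.shape,bool);roi[150:190,350:375]=1
b=X[roi&(p.max(2)<70)];print("rollers",b.min(0),b.max(0))
# tray mask side edges on ROI, corners of the bright tray
for row in(205,215,225,235):
    k=np.where(z[row,340:390]>28)[0]+340;print(row,k.min(),k.max(),ray("top",(k.min(),row),41)[:2],ray("top",(k.max(),row),41)[:2])
E
```

```text
paddle 155 ((443.0, 187.0), (12.0, 12.0), 90.0) [ 598.15943206 -271.85316983  120.        ] [ 597.6569558  -270.68765749  122.70216551]
bench 1.3923359410874125
front wall 55 [ 463.42583509 -120.71462534   45.15023046] [490.86408872 -54.31695933  57.81946147] [465.62340221 -88.03275576  53.58182656]
[ 2.0182388e-02  9.9979633e-01  4.6597214e+02 -8.2693344e+01] -0.020183759
lever 398 [ 1.9050356e-02  9.9981850e-01  5.9979419e+02 -1.9776857e+02] -0.019051509
rollers [ 610.90927379 -112.67849385   66.15386162] [660.27634744 -71.43190177  93.09528444]
205 347 374 [563.53360262 -54.0558794 ] [ 562.96600723 -121.94147473]
215 347 375 [538.35555822 -53.69925495] [ 537.79348892 -123.92972778]
225 347 375 [513.29698119 -53.34432264] [ 512.76119431 -123.4086964 ]
235 347 375 [488.35702325 -52.99107047] [ 487.84727666 -122.89012896]
```

The measurements agree with the given sizes: yaw −0.02, paddle at (598,−271,~121), front wall at x≈463, y≈−88, 53 mm high and about 66–70 mm wide. I'll push the tray in now.

```bash
cat >> h.py <<'E'
a=-0.02;ux=np.array([np.cos(a),np.sin(a),0]);uy=np.array([-np.sin(a),np.cos(a),0]);dz=np.array([0,0,-1.])
R1=np.column_stack([np.cross(uy,dz),uy,dz]);R2=np.column_stack([-R1[:,0],-uy,dz])
def st():
    s=sensors.read_state();print("t %.2f"%s["t"],s["eef_pos"].round(1) if hasattr(s["eef_pos"],"round") else s["eef_pos"],"F",np.round(s["force"],1),"w",round(s["grip_width"],1));return s
E
python3 - <<'E'
from h import *
ctrl.gripper_to(0);st()
F=np.array([463.5,-88,0])
p=F-45*ux
q=[ctrl.solve_ik(p+[0,0,150],R) for R in(R1,R2)];print(q)
R=R1 if q[0] is not None and (q[1] is None or abs(q[0][5])<abs(q[1][5])) else R2
ctrl.move_ptp(p+[0,0,120],R);ctrl.move_l(p+[0,0,50]);st()
hit=ctrl.move_l(p+ux*125+[0,0,50],vel=50,threshold=18);print(hit);s=st()
e=np.array(s["eef_pos"]);print("feeder x of TCP",(e-[601.7,-91,0])@ux)
E
```

```text
t 0.87 [182.4 545.3 256.3] F [ 0.2 -0.3  0.1] w 0.0
[array([-4.08231536e-01,  1.28439267e-02,  1.99486307e+00, -4.44089210e-16,
        1.13388566e+00, -1.95902786e+00]), array([-4.08231536e-01,  1.28439267e-02,  1.99486307e+00, -4.44089210e-16,
        1.13388566e+00,  1.18256479e+00])]
t 3.92 [419.  -87.   50.3] F [0.4 0.4 1. ] w 0.1
True
t 5.54 [503.3 -88.   48.9] F [-0.8 -0.  -0.7] w -0.1
feeder x of TCP -98.39560886817955
```

```bash
python3 - <<'E'
from h import *
e=np.array(st()["eef_pos"])
print(ctrl.move_l(e+ux*25,vel=25,threshold=25));e2=np.array(st()["eef_pos"]);print("gain",e2-e)
ctrl.move_l(e2-ux*30,vel=100);s=st()
ctrl.move_l(np.array(s["eef_pos"])-ux*50+[0,0,200],vel=200)
p,d=optics.grab_frame("top");np.savez("pics/top1.npz",p=p,d=d);X=cloud("top",d);z=X[...,2]
for r in range(210,245,2): print(r,z[r,352:370:4].round(),X[r,361,0].round(1))
cv2.imwrite("pics/t1.png",cv2.resize(p[130:260,320:480,::-1],(640,520)))
st()
E
```

```text
t 5.54 [503.3 -88.   48.9] F [-0.8 -0.  -0.7] w -0.1
True
t 6.10 [503.2 -87.   47. ] F [-0.4 -0.2 -0.3] w 0.3
gain [-0.096636    1.03193131 -1.91289697]
t 6.54 [473.4 -86.5  47.1] F [-0.5 -1.4  0.7] w -0.2
210 [13. 10. 14. 10. 14.] 552.0
212 [10. 13. 12.  9. 15.] 547.1
214 [12. 10. 14. 10. 12.] 541.9
216 [10. 15. 12. 10. 12.] 536.6
218 [11. 13. 11. 13. 13.] 531.4
220 [11.  8. 11. 14. 12.] 526.3
222 [13.  7. 13.  8. 11.] 521.2
224 [54. 54. 51. 51. 54.] 515.3
226 [1. 1. 1. 1. 2.] 511.0
228 [2. 2. 3. 1. 0.] 505.8
230 [ 1.  3.  4. -0.  1.] 500.6
232 [3. 2. 6. 0. 0.] 495.4
234 [-0.  3.  1.  1.  1.] 490.2
236 [ 5.  1. -0.  2.  1.] 485.0
238 [ 3.  1. -1. -1.  0.] 479.8
240 [  4.   3.   3.   5. 528.] 474.7
242 [  3.  -0.   1.   1. 545.] 469.6
244 [  2.   1.   3.   2. 552.] 464.4
t 7.78 [422.8 -85.1 245.7] F [-0.3  0.  -0.3] w -0.1
```

View pics/t1.png

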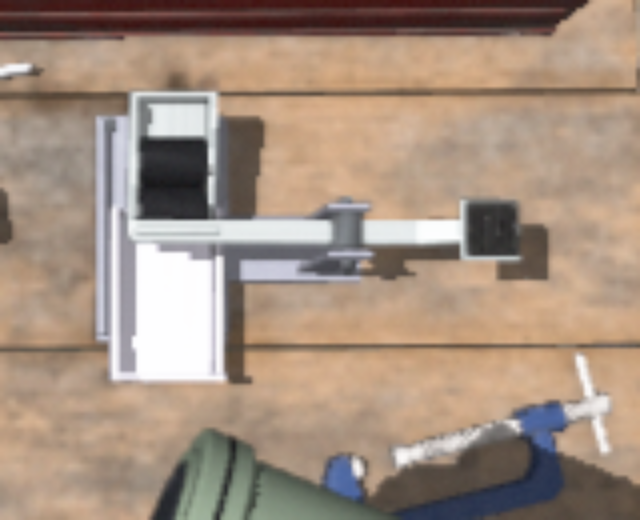

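The tray's front wall moved from about 464 to 514 mm and hit a solid stop twice with no further travel, so it is home. Both rollers are still in the chute. Next I'll press the paddle.

```bash
python3 - <<'E'
from h import *
P=np.array([598,-272,0.]);s=st();R=np.array(s["eef_rot"]);R=R1 if R[0,0]*R1[0,0]>0 else R2
ctrl.move_ptp(P+[0,0,200],R);ctrl.move_l(P+[0,0,155],vel=150);st()
print(ctrl.move_l(P+[0,0,84+25],vel=60,threshold=16));st()
for i in range(3):
    ctrl.hold(0.6)
    p,d=optics.grab_frame("top");X=cloud("top",d)
    roi=p[150:235,345:382].max(2)<70;print("dark rows",np.unique(np.argwhere(roi)[:,0]+150,return_counts=True))
q,_=optics.grab_frame("scene");st()
cv2.imwrite("pics/p1.png",np.hstack([cv2.resize(p[140:240,330:470,::-1],(420,300)),cv2.resize(q[180:280,310:436,::-1],(378,300))]))
E
```

```text
t 7.78 [422.8 -85.1 245.7] F [-0.3  0.  -0.3] w -0.1
t 9.24 [ 597.7 -271.1  155.2] F [-0.6  0.3 -1. ] w 0.2
False
t 10.16 [ 599.3 -273.2  109.7] F [ 2.6 -4.3  3.6] w 0.1
dark rows (array([189, 190, 191, 192, 193, 194, 213, 214, 215, 216, 217, 218, 219,
       220, 221, 222]), array([13, 15, 15, 15, 15, 15, 15, 15, 15, 14, 14, 14, 15, 15, 15, 15]))
dark rows (array([189, 190, 191, 192, 193, 194, 213, 214, 215, 216, 217, 218, 219,
       220, 221, 222]), array([12, 15, 15, 15, 15, 15, 15, 15, 15, 14, 14, 14, 15, 15, 15, 15]))
dark rows (array([189, 190, 191, 192, 193, 194, 213, 214, 215, 216, 217, 218, 219,
       220, 221, 222]), array([13, 15, 15, 15, 15, 15, 15, 15, 15, 14, 14, 14, 15, 15, 15, 15]))
t 12.16 [ 599.2 -273.2  109.9] F [ 2.8 -4.8  4.6] w -0.0
```

View pics/p1.png

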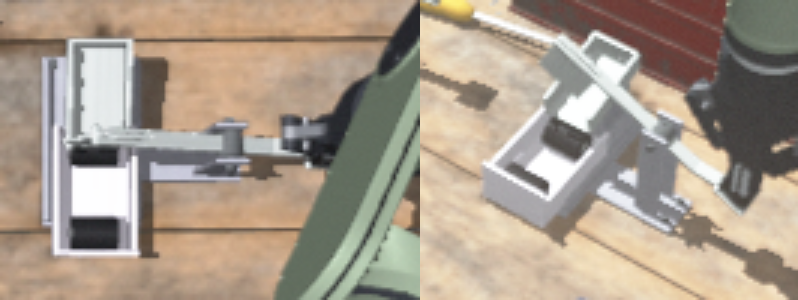

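Both rollers have left the chute: one lies at the tray's front (rows 213–222), the other at its rear by the gate (rows 189–194 visible). Before letting go I'll check the height of the rear one.

```bash
python3 - <<'E'
from h import *
p,d=optics.grab_frame("top");X=cloud("top",d)
for r in list(range(184,198))+[214,218,222]: print(r,X[r,362].round(1),p[r,362])
p,d=optics.grab_frame("scene");X=cloud("scene",d);Y=X-[601.7,-91,0]
fx,fy=Y@ux,Y@uy
m=(p.max(2)<75)&(abs(fy)<24)&(fx>-90)&(fx<90)&(X[...,2]<110)
for lo,hi in((-90,-45),(-45,90)):
    k=m&(fx>lo)&(fx<hi);print(k.sum(),fx[k].min(),fx[k].max(),fy[k].min(),fy[k].max(),X[...,2][k].min(),np.percentile(X[...,2][k],98))
E
```

```text
184 [601.6 -80.4 163.2] [233 237 238]
185 [599.5 -80.5 162.2] [221 226 227]
186 [597.8 -80.9 157.6] [212 218 219]
187 [595.5 -80.8 158.2] [213 218 219]
188 [599.1 -86.  106. ] [125 128 128]
189 [603.8 -92.6  40.1] [63 62 67]
190 [601.5 -92.8  37.8] [53 51 55]
191 [598.9 -92.7  38.6] [42 43 45]
192 [596.3 -92.6  38.9] [35 37 38]
193 [594.3 -93.   34. ] [34 35 36]
194 [592.  -93.3  31.3] [26 28 29]
195 [591.3 -95.3  10.6] [112 109 115]
196 [588.3 -94.8  15.3] [252 251 253]
197 [585.9 -94.9  13.3] [254 253 254]
214 [540.6 -91.4  41.2] [38 37 43]
218 [530.5 -91.1  41.8] [54 54 59]
222 [520.6 -91.6  35.3] [34 30 36]Traceback (most recent call last):
  File "<stdin>", line 8, in <module>
    return umr_minimum(a, axis, None, out, keepdims, initial, where)
ValueError: zero-size array to reduction operation minimum which has no identity
```

Both roller tops are at about 40 mm (10 mm floor + 30 mm diameter), so both lie on the tray floor. I'll let go.

```bash
python3 - <<'E'
from h import *
e=np.array(st()["eef_pos"])
ctrl.move_l(e+[0,0,50],vel=60);ctrl.move_l(e+[0,0,140],vel=150);ctrl.move_l([430,-230,260],vel=200);ctrl.hold(1);st()
p,d=optics.grab_frame("top");q,_=optics.grab_frame("scene");X=cloud("top",d)
print("paddle z",np.median(X[184:191,439:446,2]),"gate-end lever z",np.median(X[186:189,360:370,2]))
for r in (190,192,194,214,218,222,224,225): print(r,X[r,362].round(1))
cv2.imwrite("pics/f1.png",np.hstack([cv2.resize(p[140:240,330:470,::-1],(420,300)),cv2.resize(q[180:280,310:436,::-1],(378,300))]))
cv2.imwrite("pics/f2.png",p[120:290,140:500,::-1])
E
```

```text
t 12.26 [ 599.2 -273.2  110. ] F [ 2.8 -4.7  4.6] w -0.4
t 16.03 [ 430. -230.  260.] F [-0.5  0.8  0.7] w 0.1
paddle z 122.53989888163866 gate-end lever z 104.85884403819139
190 [594.7 -86.3 102.6]
192 [596.4 -92.7  37.8]
194 [592.1 -93.4  29.6]
214 [540.7 -91.6  39. ]
218 [530.5 -91.2  40.9]
222 [520.6 -91.6  35.7]
224 [515.3 -89.5  55.5]
225 [513.6 -94.8   1.6]
```

View pics/f1.png

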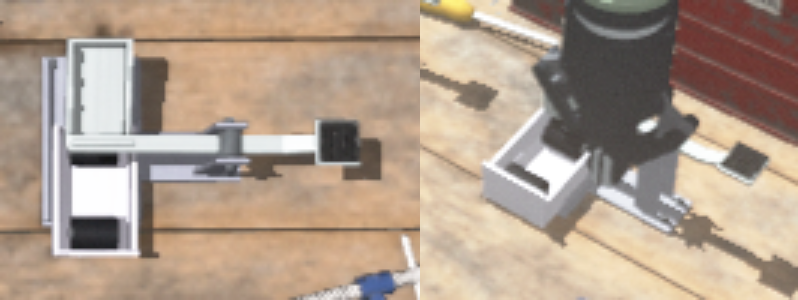

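View pics/f2.png

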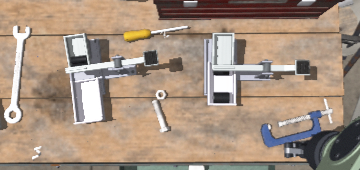

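The gate is shut with the paddle back at about 121 mm. Both rollers are in the home tray, the bystanders are unmoved and the arm is clear.

```bash
python3 -c "
from plant import ctrl
print(ctrl.finish_job())"
```

```text
the job is handed in; nothing more can be done
None
```

The job is handed in: on the thick feeder (the right-hand one), the tray is fully home, both thick rollers are in it and the gate is shut; the other feeder and the loose things look untouched, and it took about 16 s of the 43 s allowed.

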